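Slide the lidded meal tray through the guide posts to the label stop

TASK

Push the lidded foil meal tray along the table, end first, through the gap between the two short steel guide posts, until it lies squarely against the steel stop rail in front of the label printer. Only push it with the fingers: never lift or tip it. Leave everything else where it stands.

Things in the scene. Friction and masses are not known exactly. Their poses are not given: they have to be found in the camera images.
- meal: Lidded meal tray: filled foil tray with flat white board lid, loose, 0.2 to 0.45 kg. Its rim (top 8 mm) is 140 mm long (own x) and 100 mm wide (own y); below, the walls stand 8 mm farther in. 42 mm high. Origin: centre of underside. Starts flat on the table on the gap's -x side, up to 45 mm off its centre line, turned up to 0.35 rad, +x end towards the gap; lane clear 110 mm to either side.
- station: Label station, fixed. Origin: on the table midway between the two guide posts; own x runs through the gap to the stop rail and printer, y from post to post, z up. Posts: steel cylinders 40 mm mm across, 50 mm high, centres at y = +74 and -74 mm: gap 108 mm wide, 8 mm more than the tray. Printer: grey box 170 mm wide, 210 mm high, from x = 200 to 405 mm.
- stop (a point): Middle of the top edge of the stop rail's face, which looks to the station's -x: 50 mm above the table, 170 mm past the line between the posts. Steel bar 150 mm wide, fixed; rigid. The tray's centre is 100 mm past the posts when its end lies against it. The table from posts to rail is flat and clear (the grey patch is only painted).
- open_tray: Bystander to be left alone: empty foil tray without a lid, 140 x 100 x 42 mm. Origin: centre of its underside.
- water: Bystander to be left alone: clear drinking bottle with black cap, 68 mm across, 190 tall mm. Origin: centre of its underside.
- spice: Bystander to be left alone: glass spice jar with black cap, 44 mm across, 95 tall mm. Origin: centre of its underside.
- ramekin: Bystander to be left alone: small open white ramekin, 66 mm across, 45 tall mm. Origin: centre of its underside.
- mug: Bystander to be left alone: white mug, 76 mm across, 90 tall mm. Origin: centre of its underside.
- tub: Bystander to be left alone: white lidded tub, 90 mm across, 70 tall mm. Origin: centre of its underside.

How it is judged:
On the way:
1. the tray is passing between the two guide posts (centre within 35 mm of the line between them, 12 mm of mid-gap) (x of meal in the frame of station between -0.035 and 0.035 m and y of meal in the frame of station between -0.012 and 0.012 m), for 0.05 s.
At the end, for the whole second after the job is handed in: The tray has gone through the gap and lies flat and at rest on the table, wholly past the posts, against the stop rail: its centre 90 to 110 mm past the posts (100 mm is contact), within 35 mm of the centre line, turned less than 0.12 rad from square (x of meal in the frame of station between 0.09 and 0.11 m and y of meal in the frame of station between -0.035 and 0.035 m and angle between the x axis of meal and the x axis of station, either way round below 0.12 rad and height (world z) of meal below 0.005 m and angle between meal's own z axis and vertical below 0.05 rad and linear speed of meal below 0.01 m/s); the robot touches nothing.
It fails at once if the meal tray is lifted more than 12 mm off the table or tipped more than 0.2 rad (height (world z) of meal above 0.012 m or angle between meal's own z axis and vertical above 0.2 rad).
It fails at once if another thing on the table is shifted more than 25 mm or knocked over (distance of any of open_tray, water, spice, ramekin, mug, tub from where it was at the start of the episode above 0.025 m or angle between any of open_tray, water, spice, ramekin, mug, tub's own z axis and vertical above 0.5 rad).
It also fails if it takes over 58 s, if anything falls off the work surface, if the arm or the gripper's body presses on something with over 40 N, if the wrist force passes 120 N, or if a joint passes its speed limit or range.

ROBOT

A 6-joint arm with a two-finger parallel gripper is mounted at the origin on the work surface. World frame = base frame: x ahead of the robot, y to its left, z up, the work surface at z = 0. Lengths are in m, angles in rad, forces in N, time in s.
With the tool pointing down it reaches from about 0.25 to 0.725 m from the base axis. Payload 4 kg.
Tool frame: the origin (TCP) lies midway between the tips of the shut fingers; the grasp point (between the pads) lies 19 mm behind it; z points along the fingers, y is the line along which they close (so a half turn about z gives the same grasp; the last joint's range is limited). The gripper opens to 85 mm and grips with 20 to 120 N. Pads are 22 mm wide; open, the fingers measure 114 mm over their backs; the gripper's body (76 mm by 85 mm) begins 54 mm behind the grasp point. The pads swing forward as they close: fully open they stand 13 mm farther back than shut.
Start: joints at [-1.143, 0.241, 0.005, 1.335, 0, 1.571], TCP at [0.207, -0.455, 0.231] pointing down, gripper open.
Joint ranges: [-2.72, 2.72], [-1.05, 1.87], [-1.09, 1.28], [-1.99, 2.15], [-1.42, 1.44], [-3.14, 3.14]. Speed limits (rad/s): [2.79, 2.79, 3.14, 3.14, 3.14, 3.14].

INTERFACE

Orientations are given as a unit quaternion [x, y, z, w].
In Python, from workcell import monitor, vision, job gives the robot as it stands.
- The arm moves only by the tool move_arm, never from a script. Its argument "moves" is a list that holds one entry, the list of rows, each a list of 5 numbers: the shift along the world's x, y, z in m, then the turn about the world's z in degrees, then the opening in per cent of the stroke, from 0 (shut) to 100 (fully open). In form: [[[x, y, z, turn, gripper], ...]]. A call has 1 to 5 rows; each row is the pose to reach, as a shift and turn from the pose commanded when the call began; what a row does not reach only later rows make up. A row lasts 1/8 s, in which the tool goes at most 62.5 mm and 10.7 degrees, less where a joint would pass 70% of its speed; a pose out of reach is approached as far as the arm can. A call with a gripper value outside its range is refused whole. The fingers move at their own pace and stop on an object; the grip force is fixed at half the most. Time passes only in rows, so rows that repeat a pose let the fingers close. It gives the time, the measured TCP pose, the force, the opening and the grip force at its end, in the units of the state.
- monitor.get_obs(): the state, without advancing time (a new reading comes with each control period).
- vision.camera(name): name is "scene" or "side" or "wrist"; returns a dict with "color" (400x640x3 uint8, red, green, blue), "camera_matrix" (3x3 intrinsics, pixels), "k1" (the pictures are not rectified: a ray, as slopes to the right and down, at radius r is drawn at 1 + k1 r^2 times it, then the intrinsics apply), "eye" and "attitude" of the camera in the world; the wrist camera has in their place "hand_eye" (4x4, takes a point from camera to tool coordinates, whose origin is the TCP and whose axes are the flange's). Camera axes: x right, y up, looking along -z (the intrinsics and any distortion apply to the point x, -y, -z); pixel columns grow to the right and rows downward; lengths in m; the calibration is good to about 2 mm. A picture is of the moment at which its call begins: read the wrist's pose just before it. There is no depth.
- job.job_done(): hands the job in; it is judged then, once.
The state is a dict: "clock": time; "joint_pos": joint angles; "joint_vel": joint speeds; "tau": joint torques, N m; "eef_pos": TCP position; "tool_rot": TCP orientation; "ft_force": force on the tool from outside, world axes, zero at the start; "ft_torque": the same for the moment, N m; "grip_width": finger opening in m; "grasp_force": force on a finger pad.
Only numpy, scipy, OpenCV 4.12 (cv2) and the standard library are available. Lean on these libraries where they do the work, as an engineer would, in place of code of your own. Each camera call takes 0.05 s, during which the arm holds its last target. There are 200 camera calls.

## Working session

There is one attempt and no reset: what is moved stays moved. The work goes in short steps, Python scripts to look and compute and a tool call to move; the robot and the scene stay as the last step left them, time stands still between calls to the robot, and variables do not carry over. Pictures are saved under pics/ and viewed, at most 10 in all, crops included, and the job is handed in when it is done.

Besides the shell and the picture viewer there is one more tool, called after "Call:" in YAML: its name, and indented under it one key for each argument. move_arm: Moves the arm, as the interface text tells. Its arguments: {"type":"object","properties":{"moves":{"type":"array","items":{"type":"array","items":{"type":"array","items":{"type":"number"}}}}},"required":["moves"]}

```bash
mkdir -p pics; cat > h.py <<'E'
import numpy as np, cv2
from workcell import monitor, vision, job
from scipy.spatial.transform import Rotation as R
def cam(n):
    o=monitor.get_obs(); c=vision.camera(n)
    if 'eye' in c:
        a=np.array(c['attitude'],float); c['R']=a if a.shape==(3,3) else R.from_quat(a).as_matrix(); c['t']=np.array(c['eye'],float)
    else:
        H=np.array(c['hand_eye']); T=R.from_quat(o['tool_rot']).as_matrix(); c['R']=T@H[:3,:3]; c['t']=T@H[:3,3]+np.array(o['eef_pos'])
    return c
def ray(c,uv):
    K=np.array(c['camera_matrix']); uv=np.atleast_2d(uv).astype(float)
    d=cv2.undistortPoints(uv[:,None],K,np.array([c['k1'],0,0,0.]))[:,0]
    return np.c_[d[:,0],-d[:,1],-np.ones(len(d))]@c['R'].T
def onz(c,uv,z):
    d=ray(c,uv); return (c['t']+d*((z-c['t'][2])/d[:,2])[:,None])[:,:2]
def proj(c,P):
    q=(np.atleast_2d(P)-c['t'])@c['R']; s=np.c_[q[:,0]/-q[:,2],-q[:,1]/-q[:,2]]
    r2=(s**2).sum(1)[:,None]; s=s*(1+c['k1']*r2); K=np.array(c['camera_matrix'])
    return s@K[:2,:2].T+K[:2,2]
def save(c,n): cv2.imwrite('pics/'+n+'.png',c['color'][:,:,::-1])
E
python3 - <<'E'
from h import *
for n in ('scene','side'):
    c=cam(n); save(c,n+'0'); print(n,c['t'],c.get('attitude'),c['k1'],-c['R'][:,2])
print(monitor.get_obs())
E
```

```text
scene [1.2065947  0.59352396 0.70453468] [0.18561955 0.41930462 0.82258302 0.33628291] -0.08532173152847504 [-0.58738493 -0.56498435 -0.57945804]
side [0.42868089 0.54709606 0.68988301] [-0.0398507   0.37660195  0.92224005 -0.07782145] 0.021043776291771458 [ 0.13211923 -0.68843232 -0.71316579]
{'clock': 0.1, 'joint_pos': array([-1.14300267e+00,  2.41353912e-01,  3.86400399e-03,  1.33520054e+00,
       -2.62681301e-05,  1.57080816e+00]), 'joint_vel': array([-0.00067863, -0.00165258,  0.00261208, -0.00242389, -0.00069631,
       -0.00239686]), 'tau': array([-6.21343634e-05, -3.73136723e+01,  2.53010470e+01,  1.08389507e-02,
        2.91539166e-06,  7.42218766e-07]), 'eef_pos': array([ 0.20719105, -0.4544321 ,  0.23049578]), 'tool_rot': array([ 9.77211974e-01,  2.12263659e-01, -2.13872309e-04, -9.22688943e-04]), 'ft_force': array([ 0.45011655,  0.27338308, -0.13402749]), 'ft_torque': array([ 0.00120211, -0.02844421, -0.02257067]), 'grasp_force': 0.0, 'grip_width': 0.08558293681650854}
```

View pics/scene0.png

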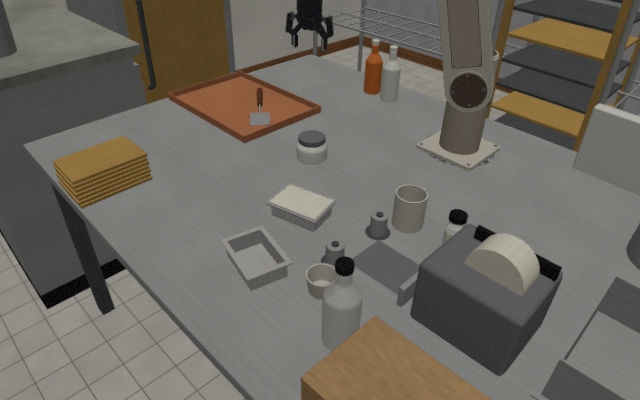

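View pics/side0.png

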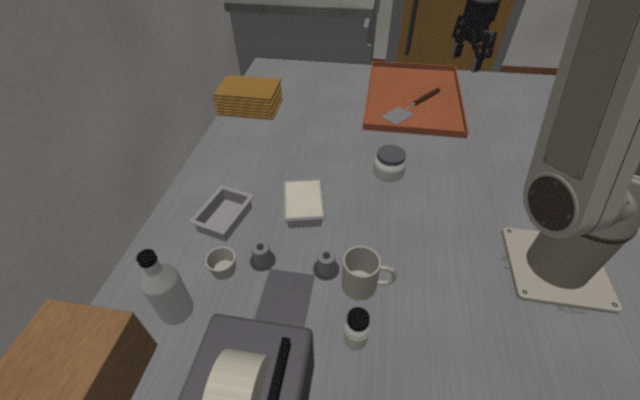

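The lid is at about (303,200) in side and (302,203) in scene. The posts are at (261,255) and (326,264) in side, (335,252) and (379,225) in scene. The grey patch leads to the printer at the lower left of side.

```bash
cat >> h.py <<'E'
def lid(c,uv0,dbg=0,z=0.042):
    h=cv2.cvtColor(c['color'],cv2.COLOR_RGB2HSV)
    m=((h[:,:,2]>185)).astype(np.uint8)
    m=cv2.morphologyEx(m,cv2.MORPH_OPEN,np.ones((3,3)))
    n,l,s,ce=cv2.connectedComponentsWithStats(m)
    i=1+np.argmin(np.hypot(*(ce[1:]-uv0).T)+1e3*(s[1:,4]<150))
    k=max(cv2.findContours((l==i).astype(np.uint8),0,1)[0],key=len)[:,0]
    p=onz(c,k,z); (ct,wh,a)=cv2.minAreaRect((p*1000).astype(np.float32))
    if wh[0]<wh[1]: a+=90
    return np.array(ct)/1000,wh,a,s[i]
E
python3 - <<'E'
from h import *
for n,uv in (('side',(303,200)),('scene',(302,203))):
    c=cam(n); print(n,lid(c,uv))
    pts={'side':[(261,246),(326,256)],'scene':[(335,244),(379,217)]}[n]
    print('posts z.05',onz(c,pts,.05), c['color'][int(uv[1]),int(uv[0])])
    x,y,w,h=(180,160,240,180) if n=='side' else (230,170,240,180)
    cv2.imwrite(f'pics/{n}1.png',cv2.resize(c['color'][y:y+h,x:x+w,::-1],None,fx=3.3,fy=3.3,interpolation=cv2.INTER_CUBIC))
E
```

```text
Traceback (most recent call last):
  File "h.py", line 27, in lid
    i=1+np.argmin(np.hypot(*(ce[1:]-uv0).T)+1e3*(s[1:,4]<150))
        ~~~~~~~~~^^^^^^^^^^^^^^^^^^^^^^^^^^^^^^^^^^^^^^^^^^^^^
ValueError: attempt to get argmin of an empty sequence
```

```bash
sed -i "s/m=((h\[:,:,2\]>185)).astype(np.uint8)/x,y=map(int,uv0); v=np.median(h[y-6:y+7,x-6:x+7,2]); m=(h[:,:,2]>v-22).astype(np.uint8)/" h.py
cat > m1.py <<'E'
from h import *
for n,uv in (('side',(303,200)),('scene',(302,203))):
    c=cam(n); x,y=uv
    print('v',c['color'][y,x],'table',c['color'][y-30,x])
    x,y,w,h=(180,160,240,180) if n=='side' else (230,170,240,180)
    cv2.imwrite(f'pics/{n}1.png',cv2.resize(c['color'][y:y+h,x:x+w,::-1],None,fx=3,fy=3,interpolation=cv2.INTER_CUBIC))
    pts={'side':[(261,246),(326,256)],'scene':[(335,244),(379,217)]}[n]
    print('posts z.05',onz(c,pts,.05))
    print(n,lid(c,uv))
E
python3 m1.py
```

```text
v [181 176 161] table [119 119 120]
posts z.05 [[0.64112382 0.08578124]
 [0.49523303 0.08907381]]
side (array([ 0.58081781, -0.08490273]), (87.61004638671875, 126.97122192382812), 103.89450550079346, array([ 286,  181,   37,   37, 1237], dtype=int32))
v [175 172 158] table [126 125 121]
posts z.05 [[0.64601885 0.08668338]
 [0.50549305 0.09122531]]
scene (array([ 0.58322565, -0.08652881]), (88.82793426513672, 129.09873962402344), 103.96936988830566, array([ 271,  185,   61,   34, 1140], dtype=int32))
```

View pics/side1.png

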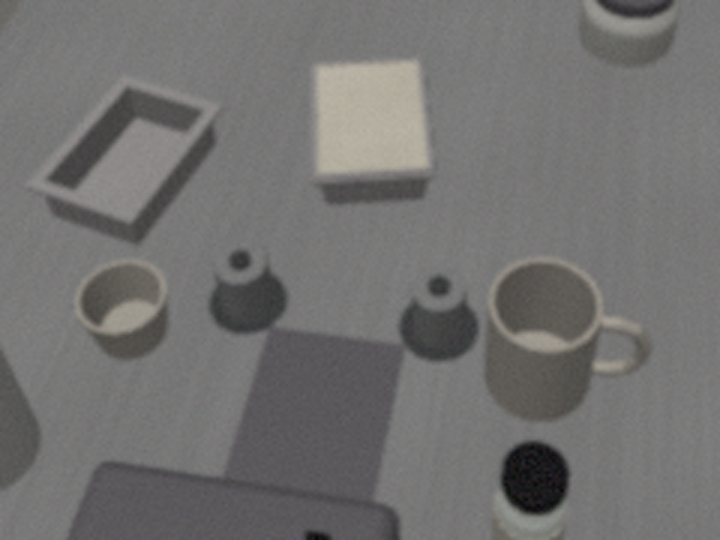

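View pics/scene1.png

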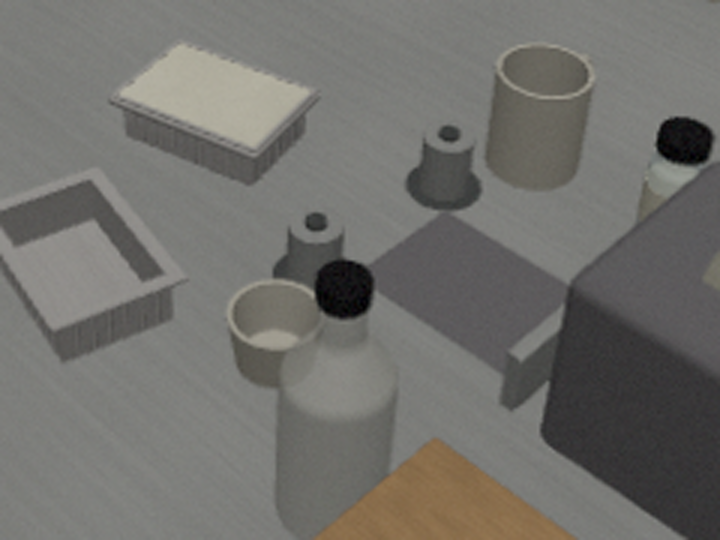

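The lid is clean in both views and the posts have round tops. Top centres are about (260.5,247.5) and (326.5,256) in side, (335.3,243.7) and (380,214.3) in scene. The mug stands just beside the right post.

```bash
cat >> h.py <<'E'
def tri(c1,u1,c2,u2):
    A=np.zeros((3,3));b=np.zeros(3)
    for c,u in((c1,u1),(c2,u2)):
        d=ray(c,u)[0]; d/=np.linalg.norm(d); M=np.eye(3)-np.outer(d,d); A+=M; b+=M@c['t']
    return np.linalg.solve(A,b)
E
python3 - <<'E'
from h import *
s=cam('side'); c=cam('scene'); w=cam('wrist')
A=[(260.5,247.5),(326.5,256)]; B=[(335.3,243.7),(380,214.3)]
print(onz(s,A,.05),onz(c,B,.05)); P=[tri(s,a,c,b) for a,b in zip(A,B)]; print(P)
d=P[1]-P[0]; print(np.hypot(*d[:2]),'yaw',np.degrees(np.arctan2(d[1],d[0]))-90,(P[0]+P[1])/2)
# patch edges in side crop
q=onz(s,np.array([(277,328),(225,480),(402,346),(374,500)])/3+[180,160],0); print(q)
# rail top left corner scene crop (508,355)
print('rail',onz(c,np.array([(510,355)])/3+[230,170],.05))
print(w['hand_eye'])
E
```

```text
[[0.64106733 0.08995351]
 [0.4941717  0.08889825]] [[0.64486184 0.08645233]
 [0.49590663 0.08630115]]
[array([0.64257298, 0.08564242, 0.0465255 ]), array([0.49447615, 0.08619251, 0.04808734])]
0.14809785129767014 yaw 89.7871825751755 [0.56852457 0.08591747 0.04730642]
[[0.61419858 0.10917171]
 [0.61782946 0.23216095]
 [0.51872462 0.10932751]
 [0.51615784 0.22934666]]
rail [[0.64913182 0.26205598]]
[[-8.73217001e-05  9.46077329e-01  3.23940860e-01  8.31910525e-02]
 [ 9.99999996e-01  8.51173846e-05  2.09731861e-05 -4.27924111e-04]
 [-7.73074287e-06  3.23940860e-01 -9.46077332e-01 -1.42556178e-01]
 [ 0.00000000e+00  0.00000000e+00  0.00000000e+00  1.00000000e+00]]
```

Station origin is about (0.569, 0.087), with its x axis along world +y. The tray is at (0.582, -0.086), heading 104°, which is 13 mm to the +x side. I'll go behind it with the fingers half open and tool x turned to +y.

Call:
move_arm:
  moves:
    - [[0.047,0.031,0,8.2,50],[0.093,0.062,0,16.4,50],[0.14,0.093,0,24.6,50],[0.187,0.125,0,32.8,50],[0.233,0.156,0,41,50]]

```text
clock: 1.02
eef_pos: [0.4419, -0.2978, 0.2314]
tool_rot: [0.84, 0.543, 0.0, 0.0]
ft_force: [-0.1, -1.8, 0.5]
grip_width: 0.0426
grasp_force: 0.0
```

Call:
move_arm:
  moves:
    - [[0.047,0.031,0,8.2,50],[0.093,0.062,0,16.4,50],[0.14,0.088,0,24.5,50],[0.14,0.088,-0.06,24.5,50],[0.14,0.088,-0.11,24.5,50]]

```text
clock: 1.65
eef_pos: [0.5814, -0.2101, 0.1197]
tool_rot: [0.706, 0.708, 0.0, 0.0]
ft_force: [0.9, -0.4, -0.6]
grip_width: 0.0427
grasp_force: 0.0
```

Call:
move_arm:
  moves:
    - [[0,0,-0.05,0,50],[0,0,-0.09,0,50],[0,0,-0.105,0,50],[0,0.01,-0.105,0,50],[0,0.02,-0.105,0,50]]

```text
clock: 2.28
eef_pos: [0.5821, -0.1908, 0.0184]
tool_rot: [0.707, 0.707, 0.001, 0.002]
ft_force: [0.7, -0.1, -0.5]
grip_width: 0.0428
grasp_force: 0.0
```

Call:
move_arm:
  moves:
    - [[0,0.008,0,0,50],[0,0.016,0,0,50],[0,0.024,0,0,50],[0,0.032,0,0,50],[0,0.04,0,0,50]]

```text
clock: 2.9
eef_pos: [0.5803, -0.1507, 0.0164]
tool_rot: [0.707, 0.707, -0.0, 0.0]
ft_force: [-1.4, -2.0, 0.1]
grip_width: 0.0428
grasp_force: 0.8
```

```bash
cat > m2.py <<'E'
from h import *
import sys
x,y=float(sys.argv[1]),float(sys.argv[2]); off={'side':(-.0014,0),'scene':(.0014,0)}
for n in('side','scene'):
    c=cam(n); u=proj(c,[x,y,.042])[0]; L=lid(c,u); save(c,f'{n}_{sys.argv[3]}')
    print(n,np.round(L[0]*1000,1),'dx gap',np.round(L[0][0]*1000-{'side':567.6,'scene':570.4}[n],1),np.round(L[1],1),round(L[2],1))
o=monitor.get_obs(); print(o['eef_pos'],o['ft_force'],o['clock'])
E
python3 m2.py .582 -.07 a
```

```text
side [587.1 -65.2] dx gap 19.5 [ 88.1 125.7] 97.6
scene [589.7 -65.9] dx gap 19.3 [ 88.7 129.6] 97.1
[ 0.58038522 -0.14973563  0.01618677] [ 0.59180599  0.33344611 -0.48637687] 3.0
```

Heading is 97° now, but the tray has drifted to +19 mm. I'll square and centre it with a two-finger push from its +x side.

```bash
python3 - <<'E'
from h import *
s=cam('side'); c=cam('scene')
print(monitor.get_obs()['joint_pos'])
print('bottle',tri(s,(147,258),c,(345,265)),'open tray',onz(s,[(222,212)],.03))
E
```

```text
[-2.53843586e-01  6.03498818e-01 -3.18703374e-02  9.35787465e-01
  6.51701686e-04  1.31625010e+00]
bottle [0.78377715 0.23557341 0.18091221] open tray [[ 0.77306706 -0.01528005]]
```

Call:
move_arm:
  moves:
    - [[0,-0.02,0,0,50],[0,-0.03,0.04,0,50],[0.01,-0.03,0.09,10,100],[0.04,0.0,0.12,20,100],[0.07,0.03,0.12,30,100]]

```text
clock: 3.72
eef_pos: [0.6535, -0.1232, 0.1408]
tool_rot: [0.499, 0.867, 0.001, 0.004]
ft_force: [0.8, -0.0, 0.1]
grip_width: 0.0855
grasp_force: 0.0
```

Call:
move_arm:
  moves:
    - [[0.01,0.02,0,10,80],[0.02,0.04,0,20,80],[0.022,0.055,0,30,80],[0.022,0.055,0,40,80],[0.022,0.055,0,50,80]]

```text
clock: 4.35
eef_pos: [0.6726, -0.0673, 0.136]
tool_rot: [0.085, 0.996, -0.0, -0.0]
ft_force: [-0.1, 1.0, 0.6]
grip_width: 0.0686
grasp_force: 0.0
```

Call:
move_arm:
  moves:
    - [[0,0,0,10,80],[0,0,-0.05,10,80],[0,0,-0.1,10,80],[0,0,-0.126,10,80],[0,0,-0.126,10,80]]

```text
clock: 4.97
eef_pos: [0.6699, -0.0673, 0.007]
tool_rot: [0.001, 1.0, 0.0, -0.003]
ft_force: [-0.3, -0.3, 0.7]
grip_width: 0.0682
grasp_force: 0.0
```

```bash
python3 m2.py .588 -.0655 b
```

```text
side [587.6 -64.5] dx gap 20.0 [ 88.2 126.8] 97.4
scene [589.4 -65.5] dx gap 19.0 [ 88.3 128.8] 97.1
[ 0.6731855  -0.06709593  0.0110324 ] [-0.80777409 -0.12278991 -1.10317642] 5.075
```

View pics/side_b.png

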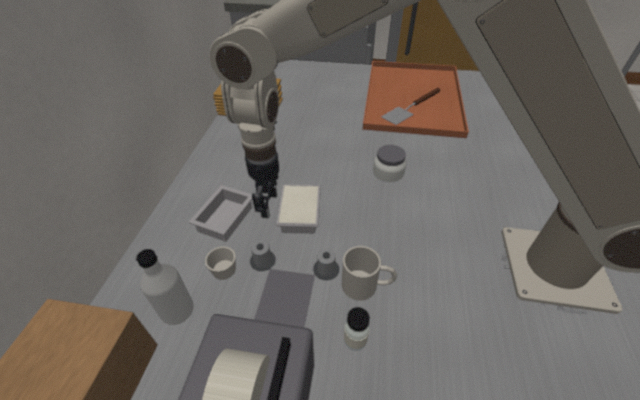

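The fingers stand just beside the tray's +x side, around (264,200), clear of the open tray at (222,210). Pushing to -x.

Call:
move_arm:
  moves:
    - [[-0.012,0,0,0,80],[-0.02,0,0,0,80],[-0.027,0,0,0,80],[-0.034,0,0,0,80],[-0.04,0,0,0,80]]

```text
clock: 5.7
eef_pos: [0.6329, -0.0658, 0.0111]
tool_rot: [-0.0, 1.0, 0.0, 0.001]
ft_force: [2.1, 0.1, 0.8]
grip_width: 0.0684
grasp_force: 1.1
```

```bash
python3 m2.py .572 -.066 c
```

```text
side [570.  -59.2] dx gap 2.4 [ 89.3 127.5] 90.0
scene [-336.9 -507.7] dx gap -907.3 [2986.4 4538.2] 141.2
[ 0.63178934 -0.06579552  0.01047482] [ 1.31966502 -0.1540063   0.43864926] 5.8
```

Call:
move_arm:
  moves:
    - [[-0.001,0,0,0,80],[-0.0025,0,0,0,80],[-0.0025,0,0,0,80],[0.01,0,0,0,80],[0.04,0,0.0,0,80]]

```text
clock: 6.42
eef_pos: [0.6704, -0.0659, 0.0094]
tool_rot: [0.0, 1.0, 0.0, -0.002]
ft_force: [0.8, -0.0, 0.5]
grip_width: 0.0682
grasp_force: 0.0
```

Call:
move_arm:
  moves:
    - [[0,-0.0,0.06,-5,50],[0,-0.02,0.12,-15,50],[-0.02,-0.06,0.13,-25,50],[-0.04,-0.09,0.13,-35,50],[-0.06,-0.11,0.13,-45,50]]

```text
clock: 7.05
eef_pos: [0.6107, -0.1772, 0.1397]
tool_rot: [0.386, 0.923, -0.0, -0.001]
ft_force: [-0.2, 0.8, -0.6]
grip_width: 0.0429
grasp_force: 0.0
```

```bash
python3 m2.py .568 -.06 d
```

```text
side [566.9 -59.3] dx gap -0.7 [127.1  89.1] 89.8
scene [569.  -60.3] dx gap -1.4 [129.4  88.6] 89.9
[ 0.60929793 -0.17804432  0.13959314] [ 0.42331214  0.63747561 -0.07132795] 7.15
```

Square (89.8°) and centred to about 1 mm. Now behind it and push straight.

Call:
move_arm:
  moves:
    - [[-0.02,0,0,-10,50],[-0.0405,0,0,-20,50],[-0.0405,0,-0.03,-30,50],[-0.0405,0,-0.07,-40,50],[-0.0405,0,-0.1,-45,50]]

```text
clock: 7.78
eef_pos: [0.5709, -0.1748, 0.0382]
tool_rot: [0.707, 0.707, -0.001, -0.001]
ft_force: [0.7, 0.2, 0.5]
grip_width: 0.0428
grasp_force: 0.0
```

Call:
move_arm:
  moves:
    - [[0,0,-0.024,0,50],[0,0.01,-0.024,0,50],[0,0.02,-0.024,0,50],[0,0.03,-0.024,0,50],[0,0.04,-0.024,0,50]]

```text
clock: 8.4
eef_pos: [0.5728, -0.1355, 0.0176]
tool_rot: [0.707, 0.707, 0.0, 0.001]
ft_force: [-0.5, -2.4, 2.1]
grip_width: 0.0426
grasp_force: 1.2
```

Call:
move_arm:
  moves:
    - [[0,0.008,0,0,50],[0,0.016,0,0,50],[0,0.024,0,0,50],[0,0.032,0,0,50],[0,0.04,0,0,50]]

```text
clock: 9.02
eef_pos: [0.5718, -0.0955, 0.0162]
tool_rot: [0.707, 0.707, -0.0, -0.0]
ft_force: [-1.2, -2.0, 2.0]
grip_width: 0.0432
grasp_force: 1.2
```

```bash
python3 m2.py .568 -.015 e
```

```text
side [566.4 -15.9] dx gap -1.2 [127.9  88.9] 89.8
scene [568.  -15.7] dx gap -2.4 [ 88.4 129.4] 90.0
[ 0.57165834 -0.0945637   0.01605508] [ 0.34241856 -0.78892325 -0.54123624] 9.125
```

Call:
move_arm:
  moves:
    - [[0.0005,0.006,0,0,50],[0.001,0.012,0,0,50],[0.0015,0.018,0,0,50],[0.0015,0.025,0,0,50],[0.0015,0.032,0,0,50]]

```text
clock: 9.75
eef_pos: [0.5733, -0.0633, 0.0162]
tool_rot: [0.707, 0.707, -0.0, -0.0]
ft_force: [0.1, -1.6, -1.6]
grip_width: 0.0422
grasp_force: 0.5
```

```bash
python3 m2.py .569 .017 f
```

```text
side [567.9  16.3] dx gap 0.3 [ 89.  127.7] 90.2
scene [569.5  16.3] dx gap -0.9 [ 88.5 129.1] 90.2
[ 0.57337561 -0.06276324  0.01628045] [-0.09447554  0.35354849 -0.73240321] 9.85
```

View pics/side_f.png

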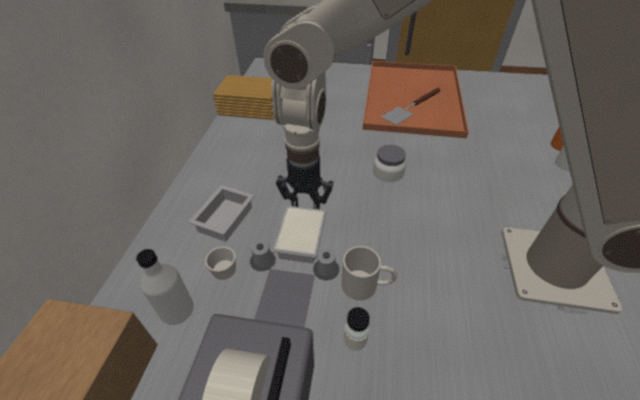

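The tray's nose is between the posts (about (261,255) and (326,263)), evenly spaced, with no side force. Continuing.

Call:
move_arm:
  moves:
    - [[0,0.008,0,0,50],[0,0.016,0,0,50],[0,0.024,0,0,50],[0,0.032,0,0,50],[0,0.04,0,0,50]]

```text
clock: 10.48
eef_pos: [0.5735, -0.0234, 0.0164]
tool_rot: [0.707, 0.707, 0.0, 0.0]
ft_force: [0.7, -0.5, -0.2]
grip_width: 0.0426
grasp_force: 0.8
```

Call:
move_arm:
  moves:
    - [[0,0.008,0,0,50],[0,0.016,0,0,50],[0,0.024,0,0,50],[0,0.032,0,0,50],[0,0.04,0,0,50]]

```text
clock: 11.1
eef_pos: [0.5735, 0.0166, 0.0164]
tool_rot: [0.707, 0.707, 0.0, 0.0]
ft_force: [-0.2, -1.7, 0.9]
grip_width: 0.0425
grasp_force: 0.9
```

```bash
python3 m2.py .569 .097 g
```

```text
side [567.7  96.5] dx gap 0.1 [ 88.9 128. ] 90.2
scene [569.7  96.2] dx gap -0.7 [ 88.5 128.4] 90.0
[0.57340595 0.01735001 0.01629764] [ 0.11039212 -0.2062121   0.65100925] 11.2
```

Call:
move_arm:
  moves:
    - [[0,0.009,0,0,50],[0,0.018,0,0,50],[0,0.027,0,0,50],[0,0.036,0,0,50],[0,0.045,0,0,50]]

```text
clock: 11.82
eef_pos: [0.5733, 0.0618, 0.0162]
tool_rot: [0.707, 0.707, -0.0, -0.0]
ft_force: [-0.9, -0.8, 0.4]
grip_width: 0.0426
grasp_force: 0.7
```

Call:
move_arm:
  moves:
    - [[0,0.009,0,0,50],[0,0.018,0,0,50],[0,0.026,0,0,50],[0,0.032,0,0,50],[0,0.036,0,0,50]]

```text
clock: 12.45
eef_pos: [0.5734, 0.0974, 0.0163]
tool_rot: [0.707, 0.707, -0.0, -0.0]
ft_force: [-0.1, -2.4, -0.5]
grip_width: 0.0429
grasp_force: 0.7
```

```bash
python3 m2.py .569 .177 h
```

```text
side [568.1 177.7] dx gap 0.5 [128.1  88.9] 89.7
scene [569.8 177.2] dx gap -0.6 [ 88.6 128.8] 90.1
[0.57341769 0.09773713 0.01630162] [ 0.65255174 -0.18252637  0.38359495] 12.55
```

View pics/side_h.png

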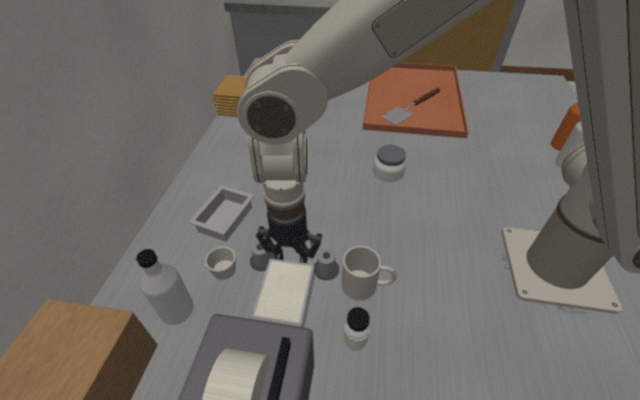

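The tray (lid at about (284,292)) is past the posts and about 10 mm from the rail. I'll creep forward and watch the force.

Call:
move_arm:
  moves:
    - [[0,0.002,0,0,50],[0,0.004,0,0,50],[0,0.0055,0,0,50],[0,0.007,0,0,50],[0,0.008,0,0,50]]

```text
clock: 13.18
eef_pos: [0.5735, 0.1051, 0.0163]
tool_rot: [0.707, 0.707, 0.0, 0.0]
ft_force: [-0.7, -1.1, 0.3]
grip_width: 0.0426
grasp_force: 0.8
```

Call:
move_arm:
  moves:
    - [[0,0.001,0,0,50],[0,0.002,0,0,50]]

```text
clock: 13.42
eef_pos: [0.5735, 0.1068, 0.0163]
tool_rot: [0.707, 0.707, -0.0, 0.0]
ft_force: [0.4, -3.5, 1.1]
grip_width: 0.0429
grasp_force: 1.9
```

Call:
move_arm:
  moves:
    - [[0,0.0005,0,0,50],[0,0.001,0,0,50]]

```text
clock: 13.68
eef_pos: [0.5735, 0.1069, 0.0164]
tool_rot: [0.707, 0.707, -0.001, 0.001]
ft_force: [0.7, -6.4, 0.3]
grip_width: 0.0427
grasp_force: 3.2
```

The force is climbing and the tool has stopped, so the tray is against the rail. Backing off.

Call:
move_arm:
  moves:
    - [[0,-0.01,0,0,50],[0,-0.03,0,0,50],[0,-0.06,0.0,0,50],[0,-0.09,0.04,0,50],[0,-0.12,0.1,0,50]]

```text
clock: 14.3
eef_pos: [0.5715, -0.0117, 0.1113]
tool_rot: [0.707, 0.707, -0.001, -0.002]
ft_force: [2.2, 0.2, -0.1]
grip_width: 0.0428
grasp_force: 0.0
```

```bash
python3 m2.py .569 .186 i
```

```text
side [568.2 185.7] dx gap 0.6 [125.6  88.9] 90.0
scene [569.9 186.1] dx gap -0.5 [ 88.5 128.7] 90.1
[ 0.57793078 -0.01349632  0.11907305] [-0.08328312 -0.98371127 -0.04532149] 14.4
```

View pics/scene_i.png

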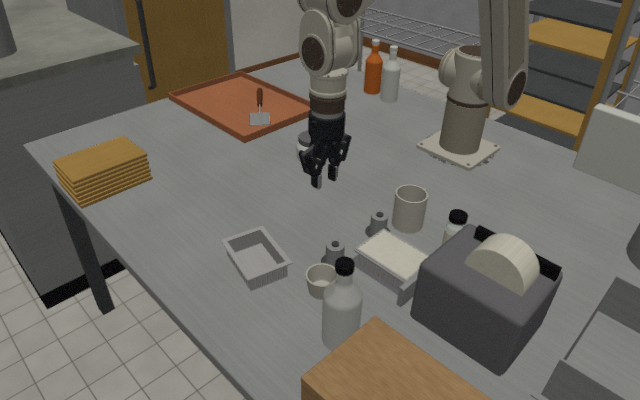

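The tray (lid at about (393,258)) lies flat and square against the rail at (408,285). The arm is clear and the bystanders haven't moved.

```bash
python3 -c "from workcell import job; print(job.job_done())"
```

```text
the job is handed in; nothing more can be done
None
```

The tray went through the gap and lies flat and square against the stop rail, with its centre measured about 99 mm past the posts and within 1 mm of the centre line. The arm is clear, and the job was handed in at about 14.4 s with no verdict returned.

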